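Transfer a row of glass ornaments from the drying rack to the packing tray in order

ROBOT

A 6-joint arm with a two-finger parallel gripper is mounted at the origin on the work surface. World frame = base frame: x ahead of the robot, y to its left, z up, the work surface at z = 0. Lengths are in m, angles in degrees, forces in N, time in s.
With the tool pointing down it reaches from about 0.225 to 0.725 m from the base axis. Payload 3.1 kg.
Tool frame: the origin (TCP) lies between the finger pads; the fingertips stand tcp_to_tips ahead of it and the grasp point (between the pads) lies 6 mm ahead of it (tcp_to_tips is the distance from the TCP to the fingertips, in m); z points along the fingers, y is the line along which they close (so a half turn about z gives the same grasp; the last joint's range is limited). The gripper opens to 85 mm and grips with 20 to 120 N. Pads are 22 mm wide; open, the fingers measure 114 mm over their backs; the gripper's body (76 mm by 85 mm) begins 54 mm behind the grasp point. The pads swing forward as they close: fully open they stand 13 mm farther back than shut.
Start: joints at [66.704, 2.75, 5.684, 92.934, 0, 82.678], TCP at [0.144, 0.505, 0.256] pointing down, gripper open.
Joint ranges: [-166.93, 166.93], [-56.73, 111.36], [-69.38, 81.34], [-121.58, 131.49], [-85.45, 84.26], [-180, 180]. Speed limits (degrees/s): [159.86, 159.86, 180, 180, 180, 180].

INTERFACE

Orientations are given as [roll, pitch, yaw] about the fixed x, y, z axes, in that order (R = Rz(yaw) Ry(pitch) Rx(roll)).
In Python, from bench import get_state, read_camera, job_done, recognise, outline_of, place_of, tcp_to_tips gives the robot as it stands.
- The arm moves only by the tool carry_out, never from a script. Its argument "targets" is a list of rows, each an object of numbers: "dx", "dy", "dz": the shift along the world's x, y, z in mm; "wx", "wy", "wz": the turn, a rotation vector about the world's x, y, z in rad; "claw": the gripper's target within -1 to 1 (shut at 1, half-way at 0, fully open at -1). A call has 1 to 5 rows; each row is the pose to reach, as a shift and turn from the pose commanded when the call began; what a row does not reach only later rows make up. A row lasts 1/10 s, in which the tool goes at most 50 mm and 8.59 degrees, less where a joint would pass 70% of its speed; a pose out of reach is approached as far as the arm can. A call with a gripper value outside its range is refused whole. The fingers move at their own pace and stop on an object; the grip force is fixed at half the most. Time passes only in rows, so rows that repeat a pose let the fingers close. It gives the time, the measured TCP pose, the force, the opening and the grip force at its end, in the units of the state.
- get_state(): the state, without advancing time (a new reading comes with each control period).
- read_camera(name): name is "scene" or "side" or "wrist"; returns a dict with "pixels" (384x512x3 uint8, blue, green, red), "fx", "fy", "cx", "cy" (pixels), "xyz" and "attitude" of the camera in the world. Camera axes: x right, y down, z forward; pixel columns grow to the right and rows downward; lengths in m; the calibration is good to about 2 mm. A picture is of the moment at which its call begins. There is no depth.
- job_done(): hands the job in; it is judged then, once.
Trained networks look in the newest picture that a camera, given by its name, has taken for a name from the list of things; names that differ only in an ending like _2 or _b are one class to them, and where a whole thing is asked for, a point or a joint stands for the part that bears it (a point fixed in the world has none). Each returns a list of dicts, best first, with "conf" (0 to 1); they miss things now and then, are a little off and sometimes report something else, mostly with a low value. They report only what shows in the picture. A call takes as long as a camera call. They do not tell look-alikes from the thing itself.
- recognise(camera, target): "extent" ([left, top, right, bottom] in pixels, round what is visible of it).
- outline_of(camera, target): "region" (384x512 bool, what is visible of it) and "extent" ([left, top, right, bottom] in pixels, round what is visible of it).
- place_of(camera, target): "uv" ([column, row] in pixels: a listed point, or the origin of a listed thing).
The state is a dict: "time_s": time; "joint_pos": joint angles; "dq": joint speeds; "tau": joint torques, N m; "eef_pos": TCP position; "ee_rot": TCP orientation; "force": force on the tool from outside, world axes, zero at the start; "torque": the same for the moment, N m; "finger_gap": finger opening in m; "grasp_force": force on a finger pad.
Only numpy, scipy, OpenCV 4.12 (cv2) and the standard library are available. Lean on these libraries where they do the work, as an engineer would, in place of code of your own. Each camera call takes 0.05 s, during which the arm holds its last target. There are 200 camera calls.

TASK

The four silvered glass ornaments on the drying rack are dry: move each one to its own compartment of the packing tray, keeping the order of the row as counted from the knobs. The ornament nearest the drying rack's knob goes into the compartment nearest the packing tray's knob, the next into the next, and so on; stand each upright on its foot near the middle of its compartment, and do not let any of them fall over.

Things in the scene. Friction and masses are not known exactly. Their poses are not given: they have to be found in the camera images.
- ball_mid (a point): The ball ornament: silvered glass sphere of 40 mm diameter (widest, with straight sides, from 28 to 40 mm above its underside; a magenta band there), small brass cap on top. Grip it across the middle. On a round wooden foot, 34 mm diameter, 10 mm thick; about 60 g. This point: on its axis (z, upright), half-way up its total height of 64 mm.
- bell_mid (a point): The bell ornament: silvered glass bell, flared lip of 42 mm diameter from 10 to 15 mm above its underside, narrowing to a slim, nearly straight body of 28 to 26 mm diameter from 22 to 52 mm, then a small brass cap. Grip it across the slim body. On a round wooden foot, 34 mm diameter, 10 mm thick; about 60 g. This point: on its axis (z, upright), half-way up its total height of 68 mm.
- spindle_mid (a point): The spindle ornament: slender silvered glass icicle, straight body of 22 mm diameter from 30 to 66 mm above its underside, pointed at the top; the tallest and thinnest. Grip it across the body. On a round wooden foot, 34 mm diameter, 10 mm thick; about 60 g. This point: on its axis (z, upright), half-way up its total height of 96 mm.
- lantern_mid (a point): The lantern ornament: silvered glass block, 30 x 30 mm square in plan, from 10 to 52 mm above its underside, with a low conical roof and a small brass cap. Its faces are parallel to this point's x and y axes, at the start within 0.1 rad of the drying rack's. On a round wooden foot, 34 mm diameter, 10 mm thick; about 60 g. This point: on its axis (z, upright), half-way up its total height of 76 mm.
- seat1: The round cork seat, 50 mm diameter, 4 mm thick, on the drying rack on which the ball stands at the start. Fixed to the rack, as are the other three, all alike. Origin at the centre of its underside, 12 mm above the table (so the ornament's foot stands 16 mm above the table). Its y axis runs along the row of the drying rack, its x axis across. Seats are 66 mm apart in the row.
- seat2: The round cork seat, 50 mm diameter, 4 mm thick, on the drying rack on which the bell stands at the start. Fixed to the rack, as are the other three, all alike. Origin at the centre of its underside, 12 mm above the table (so the ornament's foot stands 16 mm above the table). Its y axis runs along the row of the drying rack, its x axis across. Seats are 66 mm apart in the row.
- seat3: The round cork seat, 50 mm diameter, 4 mm thick, on the drying rack on which the spindle stands at the start. Fixed to the rack, as are the other three, all alike. Origin at the centre of its underside, 12 mm above the table (so the ornament's foot stands 16 mm above the table). Its y axis runs along the row of the drying rack, its x axis across. Seats are 66 mm apart in the row.
- seat4: The round cork seat, 50 mm diameter, 4 mm thick, on the drying rack on which the lantern stands at the start. Fixed to the rack, as are the other three, all alike. Origin at the centre of its underside, 12 mm above the table (so the ornament's foot stands 16 mm above the table). Its y axis runs along the row of the drying rack, its x axis across. Seats are 66 mm apart in the row.
- drying_knob: The turned dark wooden knob, 26 mm diameter, 36 mm high, that marks the first end of the drying rack (a plain wooden board 335 mm long, 62 mm wide, 12 mm thick; the other end carries only a small flat screw head). It stands in line with the row, about 53 mm from the nearest seat. Fixed. Origin at the centre of its underside.
- packing_tray: Fixed white board 335 (y) x 76 (x) x 8 mm, empty at the start. Four compartments in a row, floor 8 mm above the table, inside 62 (y) x 68 mm, centred at y = +99, +33, -33, -99 mm, x = 0, fenced by wooden strips 4 mm wide that rise 6 mm above the floor. A dark wooden knob (26 mm diameter, top 44 mm above the table) marks its end at y = +152 mm. Origin: centre of its underside, on the table.
Things that resemble listed ones, but are neither listed nor needed, are in the scene too. Leave any green or purple look-alike of the part that bears spindle_mid alone.

How it is judged (in metres and radians):
At the end, for the whole second after the job is handed in: Each ornament stands released, at rest, upright (0.1 rad) on the floor (4 mm) of the tray compartment whose number from the tray's knob is its starting number from the drying rack's knob, within 16 mm along and 19 mm across the row of the compartment's centre (((horizontal distance between seat1 and drying_knob between 0 and 0.086 m and y of ball_mid in the frame of packing_tray between 0.083 and 0.115 m) or (horizontal distance between seat1 and drying_knob between 0.086 and 0.152 m and y of ball_mid in the frame of packing_tray between 0.017 and 0.049 m) or (horizontal distance between seat1 and drying_knob between 0.152 and 0.218 m and y of ball_mid in the frame of packing_tray between -0.049 and -0.017 m) or (horizontal distance between seat1 and drying_knob between 0.218 and 0.4 m and y of ball_mid in the frame of packing_tray between -0.115 and -0.083 m)) and x of ball_mid in the frame of packing_tray between -0.019 and 0.019 m and z of ball_mid in the frame of packing_tray between 0.036 and 0.044 m and angle between each of ball_mid, bell_mid, spindle_mid, lantern_mid's own z axis and vertical below 0.1 rad and linear speed of each of ball, bell, spindle, lantern below 0.02 m/s and contact force between each of ball, bell, spindle, lantern and the fingers below 0.05 N and ((horizontal distance between seat2 and drying_knob between 0 and 0.086 m and y of bell_mid in the frame of packing_tray between 0.083 and 0.115 m) or (horizontal distance between seat2 and drying_knob between 0.086 and 0.152 m and y of bell_mid in the frame of packing_tray between 0.017 and 0.049 m) or (horizontal distance between seat2 and drying_knob between 0.152 and 0.218 m and y of bell_mid in the frame of packing_tray between -0.049 and -0.017 m) or (horizontal distance between seat2 and drying_knob between 0.218 and 0.4 m and y of bell_mid in the frame of packing_tray between -0.115 and -0.083 m)) and x of bell_mid in the frame of packing_tray between -0.019 and 0.019 m and z of bell_mid in the frame of packing_tray between 0.038 and 0.046 m and ((horizontal distance between seat3 and drying_knob between 0 and 0.086 m and y of spindle_mid in the frame of packing_tray between 0.083 and 0.115 m) or (horizontal distance between seat3 and drying_knob between 0.086 and 0.152 m and y of spindle_mid in the frame of packing_tray between 0.017 and 0.049 m) or (horizontal distance between seat3 and drying_knob between 0.152 and 0.218 m and y of spindle_mid in the frame of packing_tray between -0.049 and -0.017 m) or (horizontal distance between seat3 and drying_knob between 0.218 and 0.4 m and y of spindle_mid in the frame of packing_tray between -0.115 and -0.083 m)) and x of spindle_mid in the frame of packing_tray between -0.019 and 0.019 m and z of spindle_mid in the frame of packing_tray between 0.052 and 0.06 m and ((horizontal distance between seat4 and drying_knob between 0 and 0.086 m and y of lantern_mid in the frame of packing_tray between 0.083 and 0.115 m) or (horizontal distance between seat4 and drying_knob between 0.086 and 0.152 m and y of lantern_mid in the frame of packing_tray between 0.017 and 0.049 m) or (horizontal distance between seat4 and drying_knob between 0.152 and 0.218 m and y of lantern_mid in the frame of packing_tray between -0.049 and -0.017 m) or (horizontal distance between seat4 and drying_knob between 0.218 and 0.4 m and y of lantern_mid in the frame of packing_tray between -0.115 and -0.083 m)) and x of lantern_mid in the frame of packing_tray between -0.019 and 0.019 m and z of lantern_mid in the frame of packing_tray between 0.042 and 0.05 m); the robot touches nothing.
It fails at once if an ornament has fallen over (tilted more than 0.7 rad) (angle between any of ball_mid, bell_mid, spindle_mid, lantern_mid's own z axis and vertical above 0.7 rad).
It also fails if it takes over 96 s, if anything falls off the work surface, if the arm or the gripper's body presses on something with over 40 N, if the wrist force passes 120 N, or if a joint passes its speed limit or range.

## Working session

There is one attempt and no reset: what is moved stays moved. The work goes in short steps, Python scripts to look and compute and a tool call to move; the robot and the scene stay as the last step left them, time stands still between calls to the robot, and variables do not carry over. Pictures are saved under pics/ and viewed, at most 14 in all, crops included, and the job is handed in when it is done.

Besides the shell and the picture viewer there is one more tool, called after "Request:" as name(argument=value, ...) on one line, values as JSON. carry_out: Moves the arm, as the interface text tells. Its arguments: {"type":"object","properties":{"targets":{"type":"array"}},"required":["targets"]}

```bash
mkdir -p pics; cat > h.py <<'E'
import numpy as np, cv2
from scipy.spatial.transform import Rotation as R
from bench import *
def rot(a):
    a=np.array(a,float)
    if a.shape==(3,3): return a
    if a.size==4: return R.from_quat(a).as_matrix()
    return R.from_euler('xyz',a,degrees=True).as_matrix()
def ray(c,uv):
    d=rot(c['attitude'])@np.array([(uv[0]-c['cx'])/c['fx'],(uv[1]-c['cy'])/c['fy'],1])
    return np.array(c['xyz']),d
def at_z(c,uv,z):
    o,d=ray(c,uv); return o+d*(z-o[2])/d[2]
Z={'ball_mid':.048,'bell_mid':.050,'spindle_mid':.064,'lantern_mid':.054,'seat1':.012,'seat2':.012,'seat3':.012,'seat4':.012,'drying_knob':.012,'packing_tray':0}
E
python3 - <<'E'
from h import *
s=get_state(); print({k:s[k] for k in('time_s','eef_pos','ee_rot','finger_gap')},tcp_to_tips if not callable(tcp_to_tips) else tcp_to_tips())
ims=[]
for n in('scene','side','wrist'):
    c=read_camera(n); print(n,c['xyz'],c['attitude'],c['fx'])
    cv2.imwrite(f'pics/{n}0.png',c['pixels'])
    for t,z in Z.items():
        for r in place_of(n,t)[:4]:
            if r['conf']>.3: print(n,t,round(r['conf'],2),np.round(r['uv']),at_z(c,r['uv'],z).round(3)[:2])
E
```

```text
{'time_s': 0.0, 'eef_pos': array([0.14426698, 0.50421758, 0.25510334]), 'ee_rot': array([-1.79865934e+02, -1.68395670e-02,  1.64027343e+02]), 'finger_gap': 0.08528471202282867} 0.025
scene [ 1.13769086 -0.22369166  0.65682717] [-132.95319197   -1.01652132   67.85474208] 413.3116625466805
scene ball_mid 0.7 [207. 252.] [ 0.654 -0.124]
scene bell_mid 0.66 [301. 224.] [0.653 0.07 ]
scene spindle_mid 0.84 [393. 204.] [0.685 0.264]
scene spindle_mid 0.8 [314. 190.] [0.587 0.131]
scene spindle_mid 0.72 [270. 226.] [0.65  0.004]
scene spindle_mid 0.7 [289. 157.] [0.466 0.131]
scene lantern_mid 0.78 [241. 241.] [ 0.656 -0.057]
scene seat1 0.61 [245. 254.] [ 0.656 -0.05 ]
scene seat1 0.59 [271. 242.] [0.647 0.008]
scene seat1 0.5 [211. 265.] [ 0.657 -0.121]
scene seat1 0.44 [302. 236.] [0.654 0.075]
scene seat2 0.61 [245. 254.] [ 0.656 -0.05 ]
scene seat2 0.59 [271. 242.] [0.647 0.008]
scene seat2 0.5 [211. 265.] [ 0.657 -0.121]
scene seat2 0.44 [302. 236.] [0.654 0.075]
scene seat3 0.61 [245. 254.] [ 0.656 -0.05 ]
scene seat3 0.59 [271. 242.] [0.647 0.008]
scene seat3 0.5 [211. 265.] [ 0.657
[... 953 characters left out ...]
22. 175.] [ 0.653 -0.058]
side seat2 0.54 [216. 199.] [0.643 0.013]
side seat2 0.52 [229. 154.] [ 0.656 -0.13 ]
side seat2 0.43 [203. 221.] [0.65  0.079]
side seat3 0.6 [222. 175.] [ 0.653 -0.058]
side seat3 0.54 [216. 199.] [0.643 0.013]
side seat3 0.52 [229. 154.] [ 0.656 -0.13 ]
side seat3 0.43 [203. 221.] [0.65  0.079]
side seat4 0.6 [222. 175.] [ 0.653 -0.058]
side seat4 0.54 [216. 199.] [0.643 0.013]
side seat4 0.52 [229. 154.] [ 0.656 -0.13 ]
side seat4 0.43 [203. 221.] [0.65  0.079]
side drying_knob 0.46 [194. 241.] [0.65  0.133]
side packing_tray 0.56 [303. 183.] [ 0.472 -0.09 ]
wrist [0.07815128 0.52484404 0.37466995] [1.64307979e+02 2.65500509e-02 7.41167133e+01] 302.3553195633214
```

View pics/scene0.png

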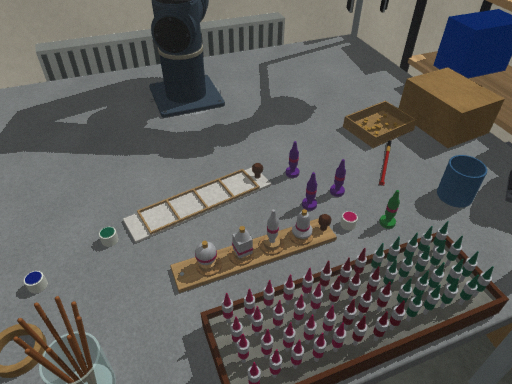

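View pics/side0.png

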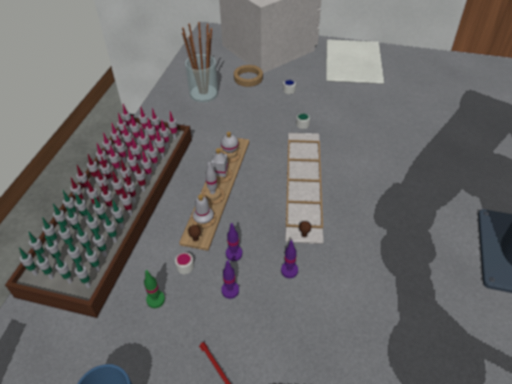

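The scene view shows the row, from the rack's knob (325,222), as bell, spindle, lantern, ball. The tray's knob is at (258,170). The side view agrees. I'm moving the wrist camera above both boards.

Request:
carry_out(targets=[{"dx":28,"dy":-39,"dz":7,"wz":-0.09,"claw":-1},{"dx":56,"dy":-78,"dz":14,"wz":-0.18,"claw":-1},{"dx":84,"dy":-117,"dz":21,"wz":-0.27,"claw":-1},{"dx":112,"dy":-156,"dz":28,"wz":-0.36,"claw":-1},{"dx":140,"dy":-195,"dz":35,"wz":-0.45,"claw":-1}])

```text
invalid input
```

Request:
carry_out(targets=[{"dx":28,"dy":-39,"dz":7,"wz":-0.09,"claw":-1},{"dx":56,"dy":-78,"dz":14,"wz":-0.18,"claw":-1},{"dx":84,"dy":-117,"dz":21,"wz":-0.27,"claw":-1},{"dx":112,"dy":-156,"dz":28,"wz":-0.36,"claw":-1},{"dx":140,"dy":-195,"dz":35,"wz":-0.45,"claw":-1}])

```text
invalid input
```

Request:
carry_out(targets=[{"dx":28,"dy":-39,"dz":7,"wz":-0.09,"claw":-1},{"dx":56,"dy":-78,"dz":14,"wz":-0.18,"claw":-1},{"dx":84,"dy":-117,"dz":21,"wz":-0.27,"claw":-1},{"dx":112,"dy":-156,"dz":28,"wz":-0.36,"claw":-1},{"dx":130,"dy":-190,"dz":30,"wz":-0.39,"claw":-1}])

```text
invalid input
```

Request:
carry_out(targets=[{"dx":140,"dy":-195,"dz":35,"wx":0,"wy":0,"wz":-0.45,"claw":-1},{"dx":140,"dy":-195,"dz":35,"wx":0,"wy":0,"wz":-0.45,"claw":-1},{"dx":140,"dy":-195,"dz":35,"wx":0,"wy":0,"wz":-0.45,"claw":-1},{"dx":140,"dy":-195,"dz":35,"wx":0,"wy":0,"wz":-0.45,"claw":-1},{"dx":140,"dy":-195,"dz":35,"wx":0,"wy":0,"wz":-0.45,"claw":-1}])

```text
time_s: 2.15
eef_pos: [0.2854, 0.3079, 0.292]
ee_rot: [179.9, 0.0, 138.2]
force: [0.5, 1.1, 0.5]
finger_gap: 0.0857
grasp_force: 0.0
```

Request:
carry_out(targets=[{"dx":140,"dy":-195,"dz":35,"wx":0,"wy":0,"wz":-0.45,"claw":-1},{"dx":140,"dy":-195,"dz":35,"wx":0,"wy":0,"wz":-0.45,"claw":-1},{"dx":140,"dy":-195,"dz":35,"wx":0,"wy":0,"wz":-0.45,"claw":-1},{"dx":140,"dy":-195,"dz":35,"wx":0,"wy":0,"wz":-0.45,"claw":-1},{"dx":140,"dy":-195,"dz":35,"wx":0,"wy":0,"wz":-0.45,"claw":-1}])

```text
time_s: 2.65
eef_pos: [0.4256, 0.1125, 0.3269]
ee_rot: [179.9, 0.0, 112.4]
force: [1.2, 0.2, -0.2]
finger_gap: 0.0859
grasp_force: 0.0
```

Request:
carry_out(targets=[{"dx":135,"dy":-190,"dz":35,"wx":0,"wy":0,"wz":-0.39,"claw":-1},{"dx":135,"dy":-190,"dz":35,"wx":0,"wy":0,"wz":-0.39,"claw":-1},{"dx":135,"dy":-190,"dz":35,"wx":0,"wy":0,"wz":-0.39,"claw":-1},{"dx":135,"dy":-190,"dz":35,"wx":0,"wy":0,"wz":-0.39,"claw":-1},{"dx":135,"dy":-190,"dz":35,"wx":0,"wy":0,"wz":-0.39,"claw":-1}])

```text
time_s: 3.15
eef_pos: [0.5608, -0.0782, 0.3611]
ee_rot: [180.0, 0.0, 90.0]
force: [1.0, -0.3, 0.0]
finger_gap: 0.0851
grasp_force: 0.0
```

```bash
python3 - <<'E'
from h import *
c=read_camera('wrist'); cv2.imwrite('pics/w1.png',c['pixels']); print(c['xyz'],c['attitude'])
for t in ('ball_mid','bell_mid','spindle_mid','lantern_mid','seat1','drying_knob','packing_tray'):
    for r in place_of('wrist',t)[:5]:
        if r['conf']>.3: print(t,round(r['conf'],2),np.round(r['uv']),at_z(c,r['uv'],Z[t]).round(4)[:2])
for r in outline_of('wrist','packing_tray')[:1]:
    m=r['region'].astype(np.uint8); k=max(cv2.findContours(m,0,2)[0],key=cv2.contourArea)[:,0]
    p=np.array([at_z(c,q,.008)[:2] for q in k],np.float32); print(r['extent'],cv2.minAreaRect(p*1000))
E
```

```text
[ 0.5603162  -0.00837116  0.47943538] [ 1.64251278e+02 -1.70335446e-02  8.33020023e-02]
ball_mid 0.72 [315. 190.] [ 0.653  -0.1282]
bell_mid 0.95 [320.  35.] [0.648  0.0796]
bell_mid 0.32 [198. 157.] [ 0.4828 -0.0785]
spindle_mid 0.59 [323.  95.] [0.6524 0.0055]
lantern_mid 0.57 [319. 141.] [ 0.6533 -0.0551]
seat1 0.88 [316.  97.] [0.6542 0.0047]
seat1 0.71 [313. 140.] [ 0.6539 -0.0575]
seat1 0.52 [312. 182.] [ 0.655  -0.1252]
seat1 0.52 [316.  46.] [0.6497 0.0732]
drying_knob 0.47 [317.   2.] [0.6491 0.1283]
packing_tray 0.96 [198. 159.] [ 0.4735 -0.0902]
[143.0, 39.5, 238.2, 257.1] ((467.7557373046875, -85.17289733886719), (79.85869598388672, 338.804931640625), 11.05368423461914)
```

View pics/w1.png

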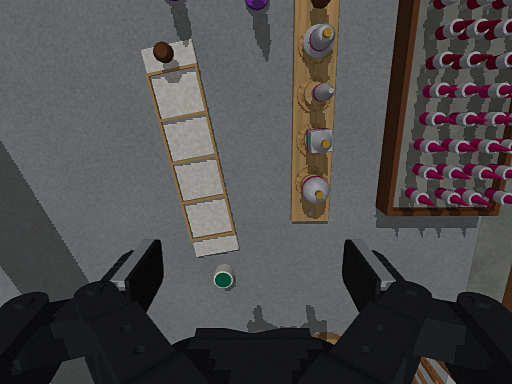

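The wrist view shows the tray turned about +11° (knob at (163,50)) and the rack nearly straight at columns 295–335. Next I compute the compartment centres from the strips.

```bash
python3 - <<'E'
from h import *
c=dict(xyz=[0.5603162,-0.00837116,0.47943538],attitude=[164.251278,-.017,.0833])
w=read_camera('wrist'); s=get_state(); print(s['eef_pos']); c.update({k:w[k] for k in('fx','fy','cx','cy')})
L=[((149,72),(200,66)),((163,119),(211,115)),((175,161),(217,156)),((186,202),(227,198)),((191,239),(235,232))]
P=np.array([[at_z(c,q,.014)[:2] for q in l] for l in L]); m=P.mean(1)
print(P.round(4).tolist())
ys=np.array([132,66,0,-66,-132])/1000
A=np.c_[np.ones(5),ys]; k=np.linalg.lstsq(A,m,rcond=None)[0]; print(k,(A@k-m).round(4).tolist(), np.degrees(np.arctan2(-k[1,0],k[1,1])))
u=k[1]/np.linalg.norm(k[1]); print([(k[0]+u*y).round(4).tolist() for y in(.099,.033,-.033,-.099)])
# triangulate
sc=read_camera('scene'); sd=read_camera('side')
V={'ball':[(207,252),(228,144),(315,190)],'bell':[(301,224),(203,207),(320,35)],'spindle':[(270,226),(210,177),(323,95)],'lantern':[(241,241),(218,164),(319,141)]}
for n,v in V.items():
    M=0;b=0
    for cam,q in zip((sc,sd,c),v):
        o,d=ray(cam,q); d/=np.linalg.norm(d); Q=np.eye(3)-np.outer(d,d); M=M+Q;b=b+Q@o
    print(n,np.linalg.solve(M,b).round(4))
E
```

```text
[ 0.55896174 -0.07409429  0.36198666]
[[[0.4117, 0.0388], [0.4854, 0.0469]], [[0.4266, -0.027], [0.4987, -0.0211]], [[0.4403, -0.0905], [0.5058, -0.0826]], [[0.4535, -0.1574], [0.5198, -0.1506]], [[0.4581, -0.2224], [0.5319, -0.2096]]]
[[ 0.47317924 -0.08754481]
 [-0.17712214  0.98139591]] [[0.0013, -0.0009], [-0.0012, 0.0013], [0.0001, -0.001], [-0.0018, 0.0017], [0.0016, -0.0011]] 10.230599543479148
[[0.4556, 0.0099], [0.4673, -0.0551], [0.479, -0.12], [0.4908, -0.185]]
ball [ 0.6541 -0.1253  0.0488]
bell [0.6488 0.0752 0.0472]
spindle [0.6527 0.0048 0.0677]
lantern [ 0.6549 -0.0554  0.0502]
```

Request:
carry_out(targets=[{"dx":90,"dy":150,"dz":-181,"wx":0,"wy":0,"wz":0,"claw":-1},{"dx":90,"dy":150,"dz":-181,"wx":0,"wy":0,"wz":0,"claw":-1},{"dx":90,"dy":150,"dz":-181,"wx":0,"wy":0,"wz":0,"claw":-1},{"dx":90,"dy":150,"dz":-181,"wx":0,"wy":0,"wz":0,"claw":-1},{"dx":90,"dy":150,"dz":-181,"wx":0,"wy":0,"wz":0,"claw":-1}])

```text
time_s: 4.25
eef_pos: [0.6491, 0.0753, 0.1804]
ee_rot: [180.0, 0.0, 90.1]
force: [0.3, 0.1, -0.3]
finger_gap: 0.0853
grasp_force: 0.0
```

Request:
carry_out(targets=[{"dx":0,"dy":0,"dz":0,"wx":0,"wy":0,"wz":0,"claw":-1}])

```text
time_s: 4.35
eef_pos: [0.646, 0.0779, 0.173]
ee_rot: [-179.3, -0.1, 90.4]
force: [-0.7, -0.6, -1.0]
finger_gap: 0.0852
grasp_force: 0.0
```

```bash
cat > look.py <<'E'
from h import *
import sys
c=read_camera('wrist'); cv2.imwrite(f'pics/{sys.argv[1]}.png',c['pixels']); s=get_state(); print(s['eef_pos'],c['xyz'],c['attitude'])
for t in sys.argv[2:]:
    for r in place_of('wrist',t)[:3]:
        if r['conf']>.3: print(t,round(r['conf'],2),np.round(r['uv']),at_z(c,r['uv'],Z[t]).round(4)[:2])
E
python3 look.py w2 bell_mid spindle_mid
```

```text
[0.64654713 0.07593692 0.17653322] [0.64650405 0.14753621 0.29147617] [164.37711407   0.71660376   0.5055652 ]
bell_mid 0.73 [257. 195.] [0.6477 0.0773]
bell_mid 0.64 [260. 279.] [ 0.6514 -0.0021]
spindle_mid 0.97 [154. 118.] [0.5718 0.1393]
spindle_mid 0.9 [262. 277.] [0.6534 0.0084]
spindle_mid 0.78 [120.   0.] [0.5546 0.2154]
```

View pics/w2.png

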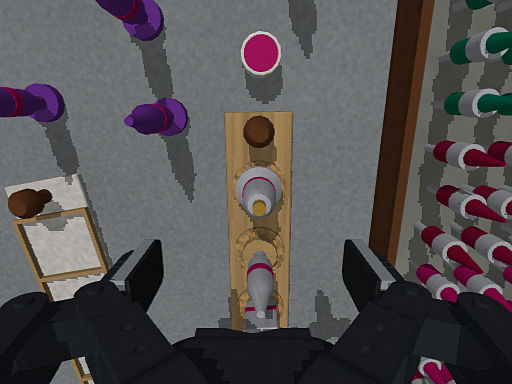

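The close view shows the bell at (257,195), midway between the fingers, so I can descend.

Request:
carry_out(targets=[{"dx":0,"dy":1,"dz":-40,"wx":0,"wy":0,"wz":0,"claw":-1},{"dx":0,"dy":1,"dz":-80,"wx":0,"wy":0,"wz":0,"claw":-1},{"dx":0,"dy":1,"dz":-105,"wx":0,"wy":0,"wz":0,"claw":-1},{"dx":0,"dy":1,"dz":-116,"wx":0,"wy":0,"wz":0,"claw":-1},{"dx":0,"dy":1,"dz":-116,"wx":0,"wy":0,"wz":0,"claw":-1}])

```text
time_s: 5.0
eef_pos: [0.6485, 0.0737, 0.0658]
ee_rot: [-180.0, 0.0, 90.0]
force: [-1.2, 0.2, -0.3]
finger_gap: 0.0853
grasp_force: 0.0
```

Request:
carry_out(targets=[{"dx":0,"dy":0,"dz":0,"wx":0,"wy":0,"wz":0,"claw":0},{"dx":0,"dy":0,"dz":0,"wx":0,"wy":0,"wz":0,"claw":0.3},{"dx":0,"dy":0,"dz":0,"wx":0,"wy":0,"wz":0,"claw":1},{"dx":0,"dy":0,"dz":0,"wx":0,"wy":0,"wz":0,"claw":1},{"dx":0,"dy":0,"dz":0,"wx":0,"wy":0,"wz":0,"claw":1}])

```text
time_s: 5.5
eef_pos: [0.6501, 0.0748, 0.0674]
ee_rot: [179.8, -0.0, 90.1]
force: [-0.8, -0.3, 5.0]
finger_gap: 0.0248
grasp_force: 59.4
```

Request:
carry_out(targets=[{"dx":0,"dy":0,"dz":10,"wx":0,"wy":0,"wz":0,"claw":1},{"dx":0,"dy":0,"dz":40,"wx":0,"wy":0,"wz":0,"claw":1},{"dx":0,"dy":0,"dz":80,"wx":0,"wy":0,"wz":0,"claw":1},{"dx":-20,"dy":-7,"dz":110,"wx":0,"wy":0,"wz":0,"claw":1},{"dx":-55,"dy":-20,"dz":110,"wx":0,"wy":0,"wz":0,"claw":1}])

```text
time_s: 6.0
eef_pos: [0.5979, 0.0549, 0.1821]
ee_rot: [179.3, 0.0, 90.2]
force: [0.5, -0.5, -0.2]
finger_gap: 0.0248
grasp_force: 59.2
```

Request:
carry_out(targets=[{"dx":-40,"dy":-14,"dz":0,"wx":0,"wy":0,"wz":0,"claw":1},{"dx":-80,"dy":-28,"dz":0,"wx":0,"wy":0,"wz":0,"claw":1},{"dx":-115,"dy":-40,"dz":0,"wx":0,"wy":0,"wz":0,"claw":1},{"dx":-138,"dy":-48,"dz":0,"wx":0,"wy":0,"wz":0,"claw":1},{"dx":-138,"dy":-48,"dz":-20,"wx":0,"wy":0,"wz":0,"claw":1}])

```text
time_s: 6.5
eef_pos: [0.4551, 0.0059, 0.1586]
ee_rot: [179.7, 0.1, 90.0]
force: [1.0, 0.7, 0.1]
finger_gap: 0.0245
grasp_force: 59.3
```

```bash
python3 look.py w3 bell_mid packing_tray
```

```text
[0.4536537  0.00648595 0.15349177] [0.45406367 0.07578623 0.27689509] [ 1.64216936e+02 -2.59236465e-01  1.30462542e-01]
bell_mid 0.93 [252. 249.] [ 0.4546 -0.0373]
bell_mid 0.5 [490. 270.] [ 0.6565 -0.0568]
```

View pics/w3.png

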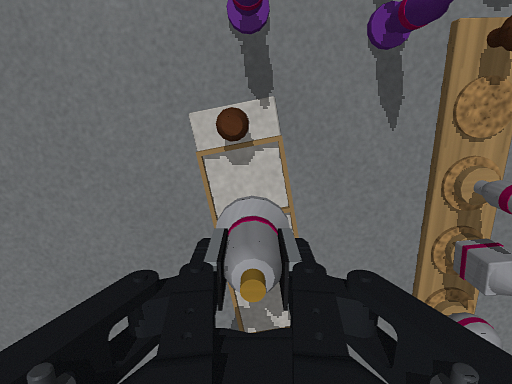

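The bell is held upright between the pads, and compartment 1 shows at about (246,179). I'm checking the tray position from this view.

```bash
python3 - <<'E'
from h import *
w=read_camera('wrist'); print(w['cx'],w['cy'],w['fx'],w['xyz'],w['attitude'],get_state()['eef_pos'])
w0=dict(w,xyz=[0.45406367,0.07578623,0.27689509],attitude=[164.216936,-.2592,.1305])
for q in((197,151),(283,138),(214,222),(290,208),(232,123)): print(q,at_z(w0,q,.014 if q[0]!=232 else .044).round(4)[:2])
cv2.imwrite('pics/w4.png',cv2.resize(w['pixels'][90:260,180:320],None,fx=4,fy=3.5))
s=read_camera('side')
for q in((289,135),(319,134),(287,240),(323,241),(305,229)): print(q,at_z(s,q,.008 if q[0]!=305 else .044).round(4)[:2])
E
```

```text
252.36244208970828 191.4879433427079 302.3553195633214 [0.45430054 0.07653998 0.2731102 ] [1.64307665e+02 1.53080774e-01 1.92851373e-01] [0.45551693 0.00680678 0.15551752]
(197, 151) [0.4072 0.038 ]
(283, 138) [0.4817 0.0494]
(214, 222) [ 0.4198 -0.028 ]
(290, 208) [ 0.49   -0.0142]
(232, 123) [0.4398 0.0635]
(289, 135) [ 0.534  -0.2352]
(319, 134) [ 0.4628 -0.2564]
(287, 240) [0.4709 0.0826]
(323, 241) [0.4005 0.0676]
(305, 229) [0.4378 0.0749]
```

View pics/w4.png

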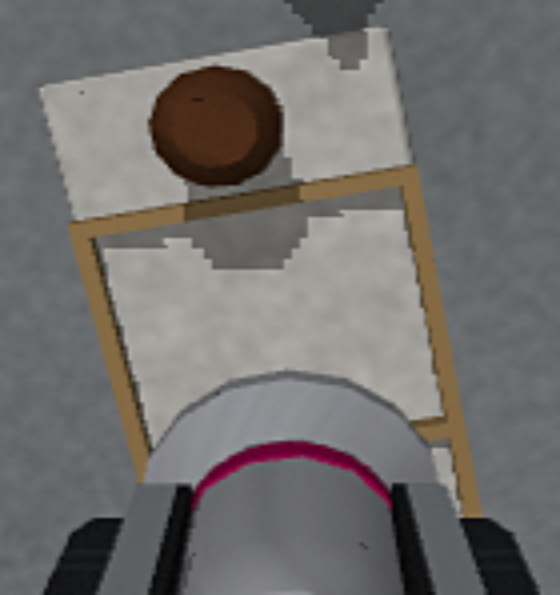

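The crop shows compartment 1's knob-end strip at tray y=+132 mm, which puts the centre near (0.452, 0.010). Lowering.

Request:
carry_out(targets=[{"dx":-4,"dy":2,"dz":-30,"wx":0,"wy":0,"wz":0,"claw":1},{"dx":-4,"dy":2,"dz":-65,"wx":0,"wy":0,"wz":0,"claw":1},{"dx":-4,"dy":2,"dz":-85,"wx":0,"wy":0,"wz":0,"claw":1},{"dx":-4,"dy":2,"dz":-94,"wx":0,"wy":0,"wz":0,"claw":1},{"dx":-4,"dy":2,"dz":-94,"wx":0,"wy":0,"wz":0,"claw":1}])

```text
time_s: 7.25
eef_pos: [0.4521, 0.0089, 0.0614]
ee_rot: [-180.0, -0.0, 90.1]
force: [-0.4, 0.2, 0.3]
finger_gap: 0.025
grasp_force: 59.6
```

Request:
carry_out(targets=[{"dx":0,"dy":0,"dz":-2,"wx":0,"wy":0,"wz":0,"claw":1},{"dx":0,"dy":0,"dz":-3,"wx":0,"wy":0,"wz":0,"claw":1},{"dx":0,"dy":0,"dz":-3,"wx":0,"wy":0,"wz":0,"claw":1}])

```text
time_s: 7.55
eef_pos: [0.4527, 0.0086, 0.0595]
ee_rot: [179.9, 0.0, 90.1]
force: [0.1, 0.1, -0.0]
finger_gap: 0.0248
grasp_force: 59.6
```

Request:
carry_out(targets=[{"dx":0,"dy":0,"dz":-1,"wx":0,"wy":0,"wz":0,"claw":1},{"dx":0,"dy":0,"dz":-2,"wx":0,"wy":0,"wz":0,"claw":1},{"dx":0,"dy":0,"dz":-2,"wx":0,"wy":0,"wz":0,"claw":1}])

```text
time_s: 7.85
eef_pos: [0.4528, 0.0086, 0.0593]
ee_rot: [179.9, 0.0, 90.1]
force: [-3.5, 0.9, 9.8]
finger_gap: 0.0248
grasp_force: 60.9
```

Request:
carry_out(targets=[{"dx":0,"dy":0,"dz":0,"wx":0,"wy":0,"wz":0,"claw":0},{"dx":0,"dy":0,"dz":0,"wx":0,"wy":0,"wz":0,"claw":-1},{"dx":0,"dy":0,"dz":0,"wx":0,"wy":0,"wz":0,"claw":-1},{"dx":0,"dy":0,"dz":15,"wx":0,"wy":0,"wz":0,"claw":-1},{"dx":0,"dy":0,"dz":60,"wx":0,"wy":0,"wz":0,"claw":-1}])

```text
time_s: 8.35
eef_pos: [0.4475, 0.0092, 0.1118]
ee_rot: [-179.3, -0.1, 90.1]
force: [0.3, 0.7, 0.4]
finger_gap: 0.0854
grasp_force: 0.0
```

Request:
carry_out(targets=[{"dx":0,"dy":0,"dz":50,"wx":0,"wy":0,"wz":0,"claw":-1},{"dx":45,"dy":-1,"dz":70,"wx":0,"wy":0,"wz":0,"claw":-1},{"dx":90,"dy":-2,"dz":85,"wx":0,"wy":0,"wz":0,"claw":-1},{"dx":135,"dy":-3,"dz":85,"wx":0,"wy":0,"wz":0,"claw":-1},{"dx":175,"dy":-5,"dz":85,"wx":0,"wy":0,"wz":0,"claw":-1}])

```text
time_s: 8.85
eef_pos: [0.6293, 0.0037, 0.2022]
ee_rot: [179.9, 0.0, 90.1]
force: [0.9, -0.7, 0.3]
finger_gap: 0.0857
grasp_force: 0.0
```

Request:
carry_out(targets=[{"dx":22,"dy":0,"dz":0,"wx":0,"wy":0,"wz":0,"claw":-1},{"dx":26,"dy":0,"dz":0,"wx":0,"wy":0,"wz":0,"claw":-1},{"dx":26,"dy":0,"dz":0,"wx":0,"wy":0,"wz":0,"claw":-1},{"dx":26,"dy":0,"dz":0,"wx":0,"wy":0,"wz":0,"claw":-1}])

```text
time_s: 9.25
eef_pos: [0.6519, 0.0038, 0.2014]
ee_rot: [-179.9, -0.0, 90.1]
force: [0.1, 0.1, 0.0]
finger_gap: 0.0854
grasp_force: 0.0
```

```bash
python3 look.py w5 bell_mid spindle_mid
```

```text
[0.6518381  0.00379515 0.20180882] [0.65142899 0.07356734 0.31979445] [1.64288752e+02 8.13066395e-02 2.08702801e-01]
bell_mid 0.93 [ 40. 173.] [0.4572 0.0144]
spindle_mid 0.92 [1. 6.] [0.4619 0.1453]
spindle_mid 0.9 [251. 186.] [0.65   0.0069]
spindle_mid 0.71 [ 39. 175.] [0.4665 0.0155]
```

View pics/w5.png

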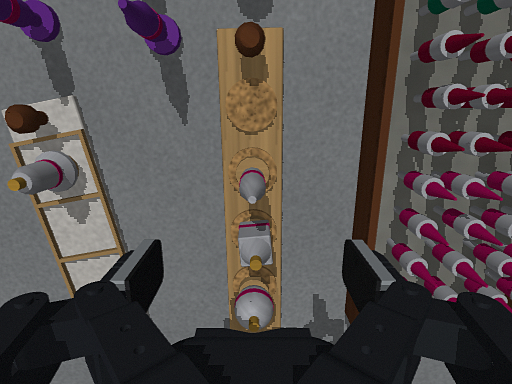

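The bell stands upright in compartment 1 (55,172). The spindle at (251,186) is between the fingers.

Request:
carry_out(targets=[{"dx":-2,"dy":1,"dz":-45,"wx":0,"wy":0,"wz":0,"claw":-1},{"dx":-2,"dy":1,"dz":-90,"wx":0,"wy":0,"wz":0,"claw":-1},{"dx":-2,"dy":1,"dz":-115,"wx":0,"wy":0,"wz":0,"claw":-1},{"dx":-2,"dy":1,"dz":-127,"wx":0,"wy":0,"wz":0,"claw":-1},{"dx":-2,"dy":1,"dz":-127,"wx":0,"wy":0,"wz":0,"claw":-1}])

```text
time_s: 9.9
eef_pos: [0.6489, 0.0049, 0.0727]
ee_rot: [-179.8, -0.0, 90.1]
force: [-0.3, 0.2, 0.4]
finger_gap: 0.0852
grasp_force: 0.0
```

Request:
carry_out(targets=[{"dx":0,"dy":0,"dz":0,"wx":0,"wy":0,"wz":0,"claw":0},{"dx":0,"dy":0,"dz":0,"wx":0,"wy":0,"wz":0,"claw":0.3},{"dx":0,"dy":0,"dz":0,"wx":0,"wy":0,"wz":0,"claw":0.5},{"dx":0,"dy":0,"dz":0,"wx":0,"wy":0,"wz":0,"claw":1},{"dx":0,"dy":0,"dz":0,"wx":0,"wy":0,"wz":0,"claw":1}])

```text
time_s: 10.4
eef_pos: [0.6518, 0.0046, 0.076]
ee_rot: [179.9, 0.0, 90.1]
force: [-0.1, -0.2, 4.2]
finger_gap: 0.0206
grasp_force: 59.2
```

Request:
carry_out(targets=[{"dx":0,"dy":0,"dz":10,"wx":0,"wy":0,"wz":0,"claw":1},{"dx":0,"dy":0,"dz":45,"wx":0,"wy":0,"wz":0,"claw":1},{"dx":0,"dy":0,"dz":85,"wx":0,"wy":0,"wz":0,"claw":1},{"dx":-17,"dy":-6,"dz":115,"wx":0,"wy":0,"wz":0,"claw":1},{"dx":-47,"dy":-16,"dz":115,"wx":0,"wy":0,"wz":0,"claw":1}])

```text
time_s: 10.9
eef_pos: [0.6077, -0.0115, 0.1965]
ee_rot: [179.3, 0.1, 90.2]
force: [-0.6, -0.4, 0.1]
finger_gap: 0.0203
grasp_force: 58.8
```

Request:
carry_out(targets=[{"dx":-40,"dy":-13,"dz":0,"wx":0,"wy":0,"wz":0,"claw":1},{"dx":-80,"dy":-26,"dz":0,"wx":0,"wy":0,"wz":0,"claw":1},{"dx":-115,"dy":-37,"dz":0,"wx":0,"wy":0,"wz":0,"claw":1},{"dx":-140,"dy":-45,"dz":0,"wx":0,"wy":0,"wz":0,"claw":1},{"dx":-140,"dy":-45,"dz":-20,"wx":0,"wy":0,"wz":0,"claw":1}])

```text
time_s: 11.4
eef_pos: [0.4631, -0.0574, 0.173]
ee_rot: [179.7, 0.1, 90.0]
force: [-0.1, 0.2, -0.6]
finger_gap: 0.0204
grasp_force: 58.9
```

Request:
carry_out(targets=[{"dx":0,"dy":0,"dz":-35,"wx":0,"wy":0,"wz":0,"claw":1},{"dx":0,"dy":0,"dz":-65,"wx":0,"wy":0,"wz":0,"claw":1},{"dx":0,"dy":0,"dz":-85,"wx":0,"wy":0,"wz":0,"claw":1},{"dx":0,"dy":0,"dz":-95,"wx":0,"wy":0,"wz":0,"claw":1},{"dx":0,"dy":0,"dz":-97,"wx":0,"wy":0,"wz":0,"claw":1}])

```text
time_s: 11.9
eef_pos: [0.4629, -0.056, 0.0715]
ee_rot: [-179.9, -0.0, 90.1]
force: [-0.9, 0.2, -0.8]
finger_gap: 0.0209
grasp_force: 58.9
```

Request:
carry_out(targets=[{"dx":0,"dy":0,"dz":-1,"wx":0,"wy":0,"wz":0,"claw":1},{"dx":0,"dy":0,"dz":-2,"wx":0,"wy":0,"wz":0,"claw":1},{"dx":0,"dy":0,"dz":-3,"wx":0,"wy":0,"wz":0,"claw":1},{"dx":0,"dy":0,"dz":-3,"wx":0,"wy":0,"wz":0,"claw":1}])

```text
time_s: 12.3
eef_pos: [0.4645, -0.0564, 0.0703]
ee_rot: [179.9, 0.0, 90.1]
force: [-0.3, -0.9, -0.5]
finger_gap: 0.0205
grasp_force: 58.9
```

Request:
carry_out(targets=[{"dx":0,"dy":0,"dz":-1,"wx":0,"wy":0,"wz":0,"claw":1},{"dx":0,"dy":0,"dz":-2,"wx":0,"wy":0,"wz":0,"claw":1},{"dx":0,"dy":0,"dz":-3,"wx":0,"wy":0,"wz":0,"claw":1},{"dx":0,"dy":0,"dz":-3,"wx":0,"wy":0,"wz":0,"claw":1}])

```text
time_s: 12.7
eef_pos: [0.4642, -0.0564, 0.068]
ee_rot: [180.0, 0.0, 90.1]
force: [-2.6, 1.7, 7.5]
finger_gap: 0.0205
grasp_force: 59.6
```

Request:
carry_out(targets=[{"dx":0,"dy":0,"dz":0,"wx":0,"wy":0,"wz":0,"claw":0},{"dx":0,"dy":0,"dz":0,"wx":0,"wy":0,"wz":0,"claw":-1},{"dx":0,"dy":0,"dz":0,"wx":0,"wy":0,"wz":0,"claw":-1},{"dx":0,"dy":0,"dz":15,"wx":0,"wy":0,"wz":0,"claw":-1},{"dx":0,"dy":0,"dz":60,"wx":0,"wy":0,"wz":0,"claw":-1}])

```text
time_s: 13.2
eef_pos: [0.4596, -0.0552, 0.1216]
ee_rot: [-179.3, -0.2, 90.1]
force: [1.2, 0.2, -0.3]
finger_gap: 0.0853
grasp_force: 0.0
```

Request:
carry_out(targets=[{"dx":0,"dy":0,"dz":48,"wx":0,"wy":0,"wz":0,"claw":-1},{"dx":45,"dy":0,"dz":65,"wx":0,"wy":0,"wz":0,"claw":-1},{"dx":90,"dy":0,"dz":75,"wx":0,"wy":0,"wz":0,"claw":-1},{"dx":135,"dy":0,"dz":75,"wx":0,"wy":0,"wz":0,"claw":-1},{"dx":170,"dy":0,"dz":75,"wx":0,"wy":0,"wz":0,"claw":-1}])

```text
time_s: 13.7
eef_pos: [0.6364, -0.0563, 0.2017]
ee_rot: [179.9, 0.0, 90.1]
force: [0.0, -0.5, 0.4]
finger_gap: 0.0855
grasp_force: 0.0
```

Request:
carry_out(targets=[{"dx":19,"dy":0,"dz":0,"wx":0,"wy":0,"wz":0,"claw":-1},{"dx":19,"dy":0,"dz":0,"wx":0,"wy":0,"wz":0,"claw":-1},{"dx":19,"dy":0,"dz":0,"wx":0,"wy":0,"wz":0,"claw":-1},{"dx":19,"dy":0,"dz":0,"wx":0,"wy":0,"wz":0,"claw":-1}])

```text
time_s: 14.1
eef_pos: [0.6519, -0.0563, 0.2016]
ee_rot: [-179.9, -0.0, 90.1]
force: [-0.4, 0.7, -0.7]
finger_gap: 0.0855
grasp_force: 0.0
```

```bash
python3 look.py w6 bell_mid spindle_mid lantern_mid ball_mid
```

```text
[ 0.65195006 -0.05629862  0.20189436] [0.65144614 0.01350239 0.31993263] [1.64288833e+02 6.01436307e-02 1.98654972e-01]
bell_mid 0.95 [ 28. 110.] [0.4574 0.0103]
bell_mid 0.68 [253. 254.] [ 0.6522 -0.1269]
spindle_mid 0.59 [ 40. 181.] [ 0.4666 -0.0497]
lantern_mid 0.97 [255. 183.] [ 0.654  -0.0533]
ball_mid 0.58 [253. 254.] [ 0.6524 -0.1271]
```

View pics/w6.png

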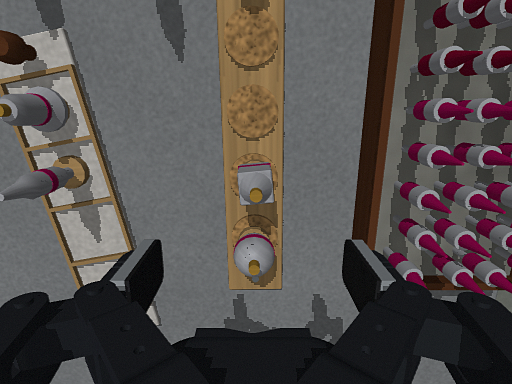

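The spindle stands in compartment 2 at (60,178). The lantern at (255,183) is turned a few degrees counter-clockwise.

Request:
carry_out(targets=[{"dx":0,"dy":1,"dz":-45,"wx":0,"wy":0,"wz":0.05,"claw":-1},{"dx":0,"dy":1,"dz":-90,"wx":0,"wy":0,"wz":0.05,"claw":-1},{"dx":0,"dy":1,"dz":-130,"wx":0,"wy":0,"wz":0.05,"claw":-1},{"dx":0,"dy":1,"dz":-145,"wx":0,"wy":0,"wz":0.05,"claw":-1},{"dx":0,"dy":1,"dz":-145,"wx":0,"wy":0,"wz":0.05,"claw":-1}])

```text
time_s: 14.85
eef_pos: [0.6501, -0.0548, 0.0533]
ee_rot: [-179.6, -0.1, 93.0]
force: [0.2, 0.1, 0.8]
finger_gap: 0.0855
grasp_force: 0.0
```

Request:
carry_out(targets=[{"dx":0,"dy":0,"dz":0,"wx":0,"wy":0,"wz":0,"claw":0},{"dx":0,"dy":0,"dz":0,"wx":0,"wy":0,"wz":0,"claw":0.2},{"dx":0,"dy":0,"dz":0,"wx":0,"wy":0,"wz":0,"claw":0.4},{"dx":0,"dy":0,"dz":0,"wx":0,"wy":0,"wz":0,"claw":1},{"dx":0,"dy":0,"dz":0,"wx":0,"wy":0,"wz":0,"claw":1}])

```text
time_s: 15.35
eef_pos: [0.6546, -0.0556, 0.0592]
ee_rot: [179.8, 0.1, 93.0]
force: [0.7, 0.3, 5.4]
finger_gap: 0.0292
grasp_force: 59.3
```

Request:
carry_out(targets=[{"dx":0,"dy":0,"dz":10,"wx":0,"wy":0,"wz":0,"claw":1},{"dx":0,"dy":0,"dz":45,"wx":0,"wy":0,"wz":0,"claw":1},{"dx":0,"dy":0,"dz":85,"wx":0,"wy":0,"wz":0,"claw":1},{"dx":-15,"dy":-6,"dz":115,"wx":0,"wy":0,"wz":0,"claw":1},{"dx":-46,"dy":-17,"dz":115,"wx":0,"wy":0,"wz":0,"claw":1}])

```text
time_s: 15.85
eef_pos: [0.6109, -0.0727, 0.1782]
ee_rot: [179.3, 0.2, 93.1]
force: [0.6, -0.8, 0.3]
finger_gap: 0.0294
grasp_force: 58.9
```

Request:
carry_out(targets=[{"dx":-40,"dy":-15,"dz":0,"wx":0,"wy":0,"wz":0,"claw":1},{"dx":-80,"dy":-30,"dz":0,"wx":0,"wy":0,"wz":0,"claw":1},{"dx":-112,"dy":-42,"dz":0,"wx":0,"wy":0,"wz":0,"claw":1},{"dx":-131,"dy":-49,"dz":0,"wx":0,"wy":0,"wz":0,"claw":1},{"dx":-131,"dy":-49,"dz":-20,"wx":0,"wy":0,"wz":0,"claw":1}])

```text
time_s: 16.35
eef_pos: [0.4753, -0.1227, 0.1547]
ee_rot: [179.8, 0.2, 92.8]
force: [1.2, -0.4, -1.1]
finger_gap: 0.0295
grasp_force: 58.9
```

Request:
carry_out(targets=[{"dx":0,"dy":0,"dz":-35,"wx":0,"wy":0,"wz":0,"claw":1},{"dx":0,"dy":0,"dz":-65,"wx":0,"wy":0,"wz":0,"claw":1},{"dx":0,"dy":0,"dz":-87,"wx":0,"wy":0,"wz":0,"claw":1},{"dx":0,"dy":0,"dz":-97,"wx":0,"wy":0,"wz":0,"claw":1},{"dx":0,"dy":0,"dz":-98,"wx":0,"wy":0,"wz":0,"claw":1}])

```text
time_s: 16.85
eef_pos: [0.4751, -0.121, 0.0528]
ee_rot: [-179.9, -0.0, 93.0]
force: [0.4, 0.2, 0.7]
finger_gap: 0.0296
grasp_force: 58.9
```

Request:
carry_out(targets=[{"dx":0,"dy":0,"dz":-1,"wx":0,"wy":0,"wz":0,"claw":1},{"dx":0,"dy":0,"dz":-2,"wx":0,"wy":0,"wz":0,"claw":1},{"dx":0,"dy":0,"dz":-3,"wx":0,"wy":0,"wz":0,"claw":1},{"dx":0,"dy":0,"dz":-3,"wx":0,"wy":0,"wz":0,"claw":1}])

```text
time_s: 17.25
eef_pos: [0.4763, -0.1215, 0.0512]
ee_rot: [179.9, 0.0, 93.0]
force: [-0.2, 0.6, -0.3]
finger_gap: 0.0296
grasp_force: 58.9
```

Request:
carry_out(targets=[{"dx":0,"dy":0,"dz":-1,"wx":0,"wy":0,"wz":0,"claw":1},{"dx":0,"dy":0,"dz":-2,"wx":0,"wy":0,"wz":0,"claw":1},{"dx":0,"dy":0,"dz":-2,"wx":0,"wy":0,"wz":0,"claw":1}])

```text
time_s: 17.55
eef_pos: [0.4764, -0.1214, 0.0511]
ee_rot: [179.9, 0.0, 93.0]
force: [-3.9, 1.8, 9.7]
finger_gap: 0.0295
grasp_force: 60.2
```

Request:
carry_out(targets=[{"dx":0,"dy":0,"dz":0,"wx":0,"wy":0,"wz":0,"claw":0},{"dx":0,"dy":0,"dz":0,"wx":0,"wy":0,"wz":0,"claw":-1},{"dx":0,"dy":0,"dz":0,"wx":0,"wy":0,"wz":0,"claw":-1},{"dx":0,"dy":0,"dz":15,"wx":0,"wy":0,"wz":0,"claw":-1},{"dx":0,"dy":0,"dz":63,"wx":0,"wy":0,"wz":0,"claw":-1}])

```text
time_s: 18.05
eef_pos: [0.4713, -0.1195, 0.106]
ee_rot: [-179.3, -0.3, 93.0]
force: [-0.3, -0.2, 0.3]
finger_gap: 0.0851
grasp_force: 0.0
```

Request:
carry_out(targets=[{"dx":0,"dy":0,"dz":48,"wx":0,"wy":0,"wz":0,"claw":-1},{"dx":40,"dy":-2,"dz":75,"wx":0,"wy":0,"wz":-0.05,"claw":-1},{"dx":85,"dy":-4,"dz":90,"wx":0,"wy":0,"wz":-0.05,"claw":-1},{"dx":130,"dy":-6,"dz":90,"wx":0,"wy":0,"wz":-0.05,"claw":-1},{"dx":165,"dy":-6,"dz":90,"wx":0,"wy":0,"wz":-0.05,"claw":-1}])

```text
time_s: 18.55
eef_pos: [0.6435, -0.1277, 0.202]
ee_rot: [179.9, 0.0, 90.1]
force: [0.1, 0.5, 0.0]
finger_gap: 0.0857
grasp_force: 0.0
```

Request:
carry_out(targets=[{"dx":12,"dy":0,"dz":0,"wx":0,"wy":0,"wz":0,"claw":-1},{"dx":12,"dy":0,"dz":0,"wx":0,"wy":0,"wz":0,"claw":-1},{"dx":12,"dy":0,"dz":0,"wx":0,"wy":0,"wz":0,"claw":-1},{"dx":12,"dy":0,"dz":0,"wx":0,"wy":0,"wz":0,"claw":-1}])

```text
time_s: 18.95
eef_pos: [0.652, -0.1273, 0.2016]
ee_rot: [-180.0, -0.0, 90.1]
force: [-0.1, -0.3, -1.1]
finger_gap: 0.0855
grasp_force: 0.0
```

```bash
python3 look.py w7 lantern_mid spindle_mid ball_mid
```

```text
[ 0.65203938 -0.1273234   0.20190665] [ 0.65153306 -0.05754629  0.31998307] [1.64288378e+02 4.50424072e-02 1.90408395e-01]
lantern_mid 0.47 [253. 186.] [ 0.6518 -0.1273]
spindle_mid 0.71 [ 26. 103.] [ 0.4673 -0.0552]
spindle_mid 0.44 [255. 173.] [ 0.654  -0.1126]
ball_mid 0.63 [253. 187.] [ 0.6521 -0.1294]
```

View pics/w7.png

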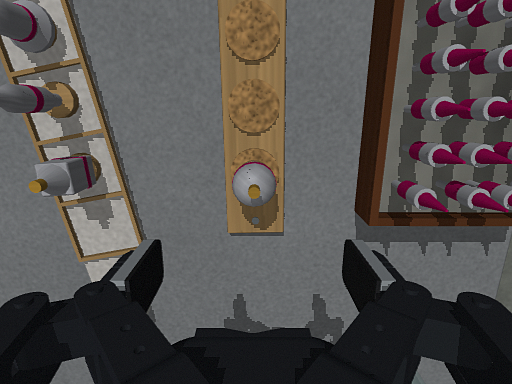

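The lantern stands in compartment 3 at (70,175), and the ball at (253,187) is centred between the fingers.

Request:
carry_out(targets=[{"dx":0,"dy":-2,"dz":-45,"wx":0,"wy":0,"wz":0,"claw":-1},{"dx":0,"dy":-2,"dz":-90,"wx":0,"wy":0,"wz":0,"claw":-1},{"dx":0,"dy":-2,"dz":-130,"wx":0,"wy":0,"wz":0,"claw":-1},{"dx":0,"dy":-2,"dz":-145,"wx":0,"wy":0,"wz":0,"claw":-1},{"dx":0,"dy":-2,"dz":-145,"wx":0,"wy":0,"wz":0,"claw":-1}])

```text
time_s: 19.65
eef_pos: [0.6501, -0.1286, 0.0532]
ee_rot: [-179.6, -0.1, 90.1]
force: [-0.5, 0.1, -0.5]
finger_gap: 0.0855
grasp_force: 0.0
```

Request:
carry_out(targets=[{"dx":0,"dy":0,"dz":0,"wx":0,"wy":0,"wz":0,"claw":-0.2},{"dx":0,"dy":0,"dz":0,"wx":0,"wy":0,"wz":0,"claw":0},{"dx":0,"dy":0,"dz":0,"wx":0,"wy":0,"wz":0,"claw":0.2},{"dx":0,"dy":0,"dz":0,"wx":0,"wy":0,"wz":0,"claw":1},{"dx":0,"dy":0,"dz":0,"wx":0,"wy":0,"wz":0,"claw":1}])

```text
time_s: 20.15
eef_pos: [0.6551, -0.13, 0.0602]
ee_rot: [179.7, 0.1, 90.1]
force: [0.1, 0.5, 5.6]
finger_gap: 0.0379
grasp_force: 60.6
```

Request:
carry_out(targets=[{"dx":0,"dy":0,"dz":10,"wx":0,"wy":0,"wz":0,"claw":1},{"dx":0,"dy":0,"dz":45,"wx":0,"wy":0,"wz":0,"claw":1},{"dx":0,"dy":0,"dz":85,"wx":0,"wy":0,"wz":0,"claw":1},{"dx":-15,"dy":-6,"dz":115,"wx":0,"wy":0,"wz":0,"claw":1},{"dx":-45,"dy":-17,"dz":115,"wx":0,"wy":0,"wz":0,"claw":1}])

```text
time_s: 20.65
eef_pos: [0.6119, -0.147, 0.1789]
ee_rot: [179.3, 0.2, 90.2]
force: [0.1, -1.6, -0.6]
finger_gap: 0.0377
grasp_force: 60.4
```

Request:
carry_out(targets=[{"dx":-38,"dy":-13,"dz":0,"wx":0,"wy":0,"wz":0,"claw":1},{"dx":-75,"dy":-25,"dz":0,"wx":0,"wy":0,"wz":0,"claw":1},{"dx":-105,"dy":-35,"dz":0,"wx":0,"wy":0,"wz":0,"claw":1},{"dx":-120,"dy":-40,"dz":0,"wx":0,"wy":0,"wz":0,"claw":1},{"dx":-120,"dy":-40,"dz":-20,"wx":0,"wy":0,"wz":0,"claw":1}])

```text
time_s: 21.15
eef_pos: [0.4878, -0.188, 0.1553]
ee_rot: [179.7, 0.2, 90.0]
force: [1.4, -0.3, -0.1]
finger_gap: 0.038
grasp_force: 60.5
```

Request:
carry_out(targets=[{"dx":0,"dy":0,"dz":-35,"wx":0,"wy":0,"wz":0,"claw":1},{"dx":0,"dy":0,"dz":-65,"wx":0,"wy":0,"wz":0,"claw":1},{"dx":0,"dy":0,"dz":-87,"wx":0,"wy":0,"wz":0,"claw":1},{"dx":0,"dy":0,"dz":-97,"wx":0,"wy":0,"wz":0,"claw":1},{"dx":0,"dy":0,"dz":-98,"wx":0,"wy":0,"wz":0,"claw":1}])

```text
time_s: 21.65
eef_pos: [0.4874, -0.186, 0.0533]
ee_rot: [-179.9, -0.0, 90.1]
force: [-0.5, 0.1, 0.5]
finger_gap: 0.0377
grasp_force: 60.7
```

Request:
carry_out(targets=[{"dx":0,"dy":0,"dz":-1,"wx":0,"wy":0,"wz":0,"claw":1},{"dx":0,"dy":0,"dz":-2,"wx":0,"wy":0,"wz":0,"claw":1},{"dx":0,"dy":0,"dz":-3,"wx":0,"wy":0,"wz":0,"claw":1},{"dx":0,"dy":0,"dz":-3,"wx":0,"wy":0,"wz":0,"claw":1}])

```text
time_s: 22.05
eef_pos: [0.4887, -0.1867, 0.0521]
ee_rot: [179.9, 0.1, 90.1]
force: [-1.5, 1.0, 4.3]
finger_gap: 0.0381
grasp_force: 61.1
```

Contact with the floor, so I release, retreat and look.

Request:
carry_out(targets=[{"dx":0,"dy":0,"dz":0,"wx":0,"wy":0,"wz":0,"claw":-0.4},{"dx":0,"dy":0,"dz":0,"wx":0,"wy":0,"wz":0,"claw":-1},{"dx":0,"dy":0,"dz":0,"wx":0,"wy":0,"wz":0,"claw":-1},{"dx":0,"dy":0,"dz":15,"wx":0,"wy":0,"wz":0,"claw":-1},{"dx":0,"dy":0,"dz":60,"wx":0,"wy":0,"wz":0,"claw":-1}])

```text
time_s: 22.55
eef_pos: [0.4838, -0.1842, 0.1053]
ee_rot: [-179.4, -0.3, 90.1]
force: [1.0, -0.4, -0.9]
finger_gap: 0.0856
grasp_force: 0.0
```

Request:
carry_out(targets=[{"dx":0,"dy":0,"dz":50,"wx":0,"wy":0,"wz":0,"claw":-1},{"dx":0,"dy":0,"dz":100,"wx":0,"wy":0,"wz":0,"claw":-1},{"dx":0,"dy":0,"dz":150,"wx":0,"wy":0,"wz":0,"claw":-1},{"dx":0,"dy":-20,"dz":190,"wx":0,"wy":0,"wz":0,"claw":-1},{"dx":0,"dy":-20,"dz":200,"wx":0,"wy":0,"wz":0,"claw":-1}])

```text
time_s: 23.05
eef_pos: [0.4894, -0.2087, 0.3164]
ee_rot: [179.5, 0.3, 90.0]
force: [0.4, -0.3, 0.4]
finger_gap: 0.0855
grasp_force: 0.0
```

Request:
carry_out(targets=[{"dx":0,"dy":0,"dz":0,"wx":0,"wy":0,"wz":0,"claw":-1},{"dx":0,"dy":0,"dz":0,"wx":0,"wy":0,"wz":0,"claw":-1},{"dx":0,"dy":0,"dz":0,"wx":0,"wy":0,"wz":0,"claw":-1},{"dx":0,"dy":0,"dz":0,"wx":0,"wy":0,"wz":0,"claw":-1}])

```text
time_s: 23.45
eef_pos: [0.4871, -0.2055, 0.3081]
ee_rot: [-179.8, -0.1, 90.1]
force: [-0.3, -0.2, 0.3]
finger_gap: 0.0857
grasp_force: 0.0
```

```bash
python3 - <<'E'
from h import *
w=read_camera('wrist'); s=read_camera('side')
cv2.imwrite('pics/end.png',np.hstack([cv2.resize(w['pixels'][:260,110:400],(400,360)),cv2.resize(s['pixels'][100:260,220:390],(382,360))]))
for n,c in(('wrist',w),('side',s)):
    for t in('bell_mid','spindle_mid','lantern_mid','ball_mid'):
        for r in place_of(n,t)[:2]:
            if r['conf']>.3: print(n,t,round(r['conf'],2),np.round(r['uv']),at_z(c,r['uv'],Z[t]-.008).round(4)[:2])
E
```

```text
wrist spindle_mid 0.66 [232.  31.] [ 0.4629 -0.055 ]
wrist lantern_mid 0.63 [246.  94.] [ 0.4774 -0.1203]
wrist ball_mid 0.87 [253. 145.] [ 0.486  -0.1828]
side bell_mid 0.87 [303. 203.] [0.4549 0.0069]
side bell_mid 0.52 [304. 159.] [ 0.4775 -0.1224]
side spindle_mid 0.95 [231. 238.] [0.5686 0.1406]
side spindle_mid 0.7 [153. 282.] [0.674  0.2662]
side lantern_mid 0.5 [304. 161.] [ 0.4755 -0.1118]
side ball_mid 0.47 [307. 140.] [ 0.4833 -0.1899]
```

View pics/end.png

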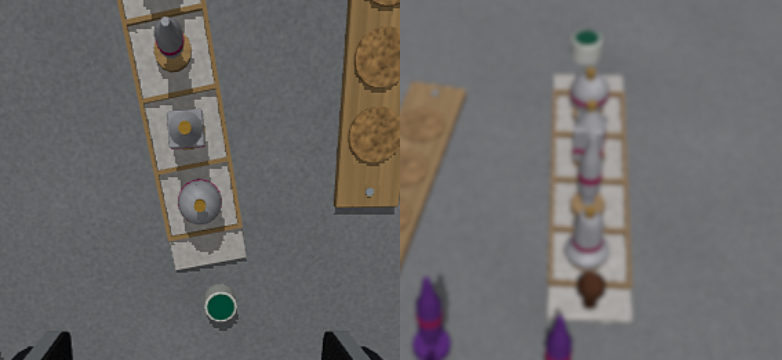

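All four stand upright near the middle of their compartments: the wrist view shows spindle (172,50), lantern (186,130) and ball (200,203), and the side view shows the bell (588,245) next to the knob.

```bash
python3 -c "
from bench import *
print(job_done())"
```

```text
the job is handed in; nothing more can be done
None
```

I moved the bell, spindle, lantern and ball into tray compartments 1 to 4 counted from the knob; the last pictures showed all four upright near their centres, and I handed the job in at about 24 s on the robot's clock (no verdict was returned).

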